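Clamp a die in the bench forming press

TASK

Put the tall rectangular die block in the pocket of the press's pulled-out tray, slide the tray fully home under the ram, then check its height: push the brass gauge knob on top of the press down until the foot rests on the die for a moment, and let it spring back up. Then pump the hand lever four full strokes, each right down to its stop and right back up, so that the ram comes down and clamps the die. Leave the flat block, the round block, the jar and the mug where they are.

Things in the scene. Friction and masses are not known exactly. Their poses are not given: they have to be found in the camera images.
- press: Fixed grey bench hydraulic press: columns 60 x 30 mm centred at y = +-90, cross beam 70 deep (x), 210 wide (y), from 160 to 235 high, oil cap to 255; base plate 20 thick, reaching 170 to the front, 115 to each side. Origin on the table under the frame's middle; +x to its back, -x to its front (robot side, where the tray comes out), y left, z up. Pump at its right (y = -160).
- tray (a joint): Steel tray that slides out of the press's front along press -x: 0 = fully home (pocket under the ram), 0.105 m = fully out. Starts 0.085 to 0.105 out. About 2 N of friction; stays where it is left.
- nest (a point): Middle of the floor of the tray's pocket (32 mm above the table); its axes are those of the press. The pocket is 66 (x) by 50 (y) mm, with a rim 4 mm thick and 6 mm high. Moves with the tray.
- tray_knob (a point): Top centre of the tray's upright black knob post, 16 mm in diameter, 42 mm tall above the tray plate (top 74 mm above the table), 85 mm in front of the pocket's middle. Moves with the tray.
- die: The die: aluminium rectangular block with a dark ring cavity and four pin holes marked on top, loose, 60 (x) by 44 (y) by 40 high (z), 0.2 to 0.4 kg. Origin at the centre of its underside. It goes into the pocket with its long side along press x (either way round).
- flat_block: Bystander: aluminium block of the same outline and top markings, 60 by 44, but only 20 mm high. Origin at the centre of its underside.
- round_block: Bystander: round aluminium block, 54 mm in diameter, 40 mm high. Origin at the centre of its underside.
- gauge_knob (a point): Top centre of the brass gauge knob (24 mm in diameter) above the press's beam, 24 mm in front of the frame's middle; 290 mm above the table when up. Moves with the gauge.
- gauge_slide (a joint): Sprung gauge plunger: 0 = up, grows to 0.045 m as it is pushed straight down; its foot meets the top of a die that is home in the press at about 0.025 m. It takes 3 to 6 N and springs back.
- gauge: The gauge: brass knob, steel rod through the beam, and at its lower end a foot, a brass disc 12 mm in diameter, 193 mm below the knob's top. Origin at the centre of the foot's underside.
- lever (a joint): Pump lever on the right of the press, sprung: 0 = up (pointing to press -x and 0.40 rad above level), 0.80 rad = down at its stop (0.40 rad below level). Pushing it down at the grip takes 6 to 14 N; it springs back up.
- lever_grip (a point): Point on the axis of the lever's round rubber grip (26 mm in diameter, grip from 130 to 225 mm from the pivot), 190 mm from the pivot. Moves with the lever: 204 mm above the table when up, 56 mm when down.
- lever_pivot (a point): The lever's pivot, 130 mm above the table, 30 mm behind and 160 mm right of the press's origin. The lever swings in the press's x-z plane through it.
- ram_slide (a joint): Press ram, slides down: 0 = raised; each full lever stroke lowers it about 5.5 mm and it stays; it meets the top of the die at about 0.017 m and then stops. Starts at 0 to 0.004.
- ram: The ram: round steel head 26 mm in diameter on a rod under the beam. Origin at the centre of its underside, 8 mm behind the frame's middle.
- jar: Bystander: jar with a blue cap, 58 mm in diameter, 75 mm high, standing left of the tray. Origin at the centre of its underside.
- mug: Bystander: white mug, 76 mm in diameter, 95 mm high, left of the press. Origin at the centre of its underside.
Things that resemble listed ones, but are neither listed nor needed, are in the scene too. What is shaped like the die but red is not meant.

How it is judged:
By the outcome, as a careful person would: the job done as asked, in the order asked, and still so for the second after the job is handed in, with the robot touching nothing.
It also fails if it takes over 72 s, if anything falls off the work surface, if the arm or the gripper's body presses on something with over 40 N, if the wrist force passes 120 N, or if a joint passes its speed limit or range.

ROBOT

A 6-joint arm with a two-finger parallel gripper is mounted at the origin on the work surface. World frame = base frame: x ahead of the robot, y to its left, z up, the work surface at z = 0. Lengths are in m, angles in rad, forces in N, time in s.
With the tool pointing down it reaches from about 0.35 to 0.725 m from the base axis. Payload 4.3 kg.
Tool frame: the origin (TCP) lies at the centre of the arm's flange, where the gripper is bolted on; the fingertips stand tip_reach ahead of it and the grasp point (between the pads) lies 155 mm ahead of it (tip_reach is the distance from the TCP to the fingertips, in m); z points along the fingers, y is the line along which they close (so a half turn about z gives the same grasp; the last joint's range is limited). The gripper opens to 85 mm and grips with 20 to 120 N. Pads are 22 mm wide; open, the fingers measure 114 mm over their backs; the gripper's body (76 mm by 85 mm) begins 54 mm behind the grasp point. The pads swing forward as they close: fully open they stand 13 mm farther back than shut.
Start: joints at [1.092, 0.377, 0.081, 1.274, 0, 1.46], TCP at [0.207, 0.536, 0.405] pointing down, gripper open.
Joint ranges: [-2.72, 2.72], [-0.84, 1.66], [-1.02, 1.22], [-1.77, 2.12], [-1.37, 1.28], [-3.14, 3.14]. Speed limits (rad/s): [2.57, 2.57, 3.14, 3.14, 3.14, 3.14].

INTERFACE

Orientations are given as a rotation vector (axis times angle).
In Python, from bench import sense, capture, get_calibration, close_job, tip_reach gives the robot as it stands. The module is installed in compiled form; this text tells all that it offers.
- The arm moves only by the shell command python3 -m pendant 'ROWS' [FORCE]. ROWS is text: rows parted by semicolons, each of 7 numbers parted by spaces: the shift along the tool's x, y, z scaled (see below), then the turn, a rotation vector about the tool's x, y, z scaled (see below), then the opening, from -1 (shut) to 1 (fully open). In form: dx dy dz wx wy wz claw; .... A call has 1 to 20 rows; each row shifts and turns the commanded pose from where the row before left it, along the tool's axes as they then stand; what a row does not reach is not made up. The controller multiplies each number of a shift by 0.3 m and each number of a turn by 90 degrees. A row lasts 1/8 s, in which the tool goes at most 62.5 mm and 10.7 degrees, less where a joint would pass 70% of its speed; a pose out of reach is approached as far as the arm can. A call with a number of a shift or a turn outside -1 to 1 is refused whole. A call with a gripper value outside its range is refused whole. The fingers move at their own pace and stop on an object; FORCE is the grip in N (left out, the last holds). Time passes only in rows, so rows that do not move let the fingers close. It gives the time, the measured TCP pose, the force, the opening and the grip force at its end, in the units of the state.
- sense(): the state, without advancing time (a new reading comes with each control period).
- capture(name): name is "scene" or "top" or "wrist"; returns the picture (420x560x3 uint8, blue, green, red); there is no depth.
- get_calibration(name): a dict with "camera_matrix" (3x3 intrinsics, pixels), "k1" (the pictures are not rectified: a ray, as slopes to the right and down, at radius r is drawn at 1 + k1 r^2 times it, then the intrinsics apply), "cam_to_world" (4x4, takes a point from camera to world coordinates). Camera axes: x right, y up, looking along -z (the intrinsics and any distortion apply to the point x, -y, -z); pixel columns grow to the right and rows downward; lengths in m; the calibration is good to about 2 mm. A picture is of the moment at which its call begins: read the wrist's pose just before it. get_calibration takes no time and is no camera call; for the wrist camera it gives the pose at the moment of the call.
- close_job(): hands the job in; it is judged then, once.
The state is a dict: "time_s": time; "q": joint angles; "joint_vel": joint speeds; "joint_efforts": joint torques, N m; "eef_pos": TCP position; "ee_rot": TCP orientation; "force": force on the tool from outside, world axes, zero at the start; "torque": the same for the moment, N m; "gripper_width": finger opening in m; "finger_force": force on a finger pad.
Only numpy, scipy, OpenCV 4.12 (cv2) and the standard library are available. Lean on these libraries where they do the work, as an engineer would, in place of code of your own. Each camera call takes 0.05 s, during which the arm holds its last target. There are 200 camera calls.

## Working session

There is one attempt and no reset: what is moved stays moved. The work goes in short steps, Python scripts to look and compute and a shell command to move; the robot and the scene stay as the last step left them, time stands still between calls to the robot, and variables do not carry over. Pictures are saved under pics/ and viewed, at most 10 in all, crops included, and the job is handed in when it is done.

```bash
ls; mkdir -p pics; cat > h.py <<'E'
import numpy as np, cv2
from bench import *
from scipy.spatial.transform import Rotation as R
def ray(cal,px):
    K=np.array(cal["camera_matrix"]);k=cal["k1"]
    p=cv2.undistortPoints(np.array([[px]],float),K,np.array([k,0,0,0,0.]))[0,0]
    T=np.array(cal["cam_to_world"]);d=T[:3,:3]@np.array([p[0],-p[1],-1.]);return T[:3,3],d/np.linalg.norm(d)
def atz(cal,px,z):
    o,d=ray(cal,px);return o+d*(z-o[2])/d[2]
def tri(obs):
    A=np.zeros((3,3));b=np.zeros(3)
    for cal,px in obs:
        o,d=ray(cal,px);P=np.eye(3)-np.outer(d,d);A+=P;b+=P@o
    x=np.linalg.solve(A,b)
    return x,[np.linalg.norm(np.cross(x-ray(c,p)[0],ray(c,p)[1])) for c,p in obs]
def proj(cal,X):
    T=np.linalg.inv(np.array(cal["cam_to_world"]));c=T[:3,:3]@X+T[:3,3]
    s=np.array([c[0],-c[1]])/-c[2];s=s*(1+cal["k1"]*(s@s));K=np.array(cal["camera_matrix"]);return K[:2,:2]@s+K[:2,2]
E
python3 - <<'E'
from h import *
for n in("scene","top"):
    im=capture(n);cv2.imwrite(f"pics/{n}0.png",im);c=get_calibration(n);print(n,np.round(c["cam_to_world"],3).tolist(),np.round(c["camera_matrix"],1).tolist(),c["k1"])
s=sense();print(s["time_s"],s["eef_pos"],s["ee_rot"],s["gripper_width"],s["force"],tip_reach)
E
```

```text
pics
scene [[0.226, 0.929, -0.294, 0.253], [-0.974, 0.214, -0.072, -0.13], [-0.003, 0.302, 0.953, 1.077], [0.0, 0.0, 0.0, 1.0]] [[387.9, 0.0, 277.5], [0.0, 387.9, 211.4], [0.0, 0.0, 1.0]] 0.025811033012008232
top [[0.017, 0.998, -0.066, 0.422], [-1.0, 0.017, 0.0, -0.057], [0.001, 0.066, 0.998, 1.707], [0.0, 0.0, 0.0, 1.0]] [[505.6, 0.0, 272.2], [0.0, 505.6, 215.4], [0.0, 0.0, 1.0]] -0.10665977616630896
0.1 [0.20715292 0.53609074 0.40387335] [-5.75900109e-01 -3.08780001e+00  2.70552266e-03] 0.08560753259785078 [ 0.11904639 -0.32779031  0.1245623 ] 0.1734
```

View pics/scene0.png

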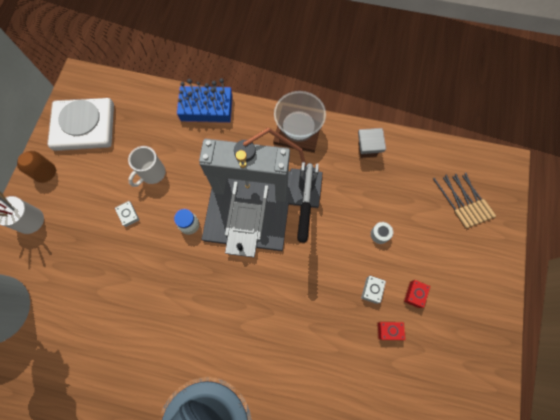

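View pics/top0.png

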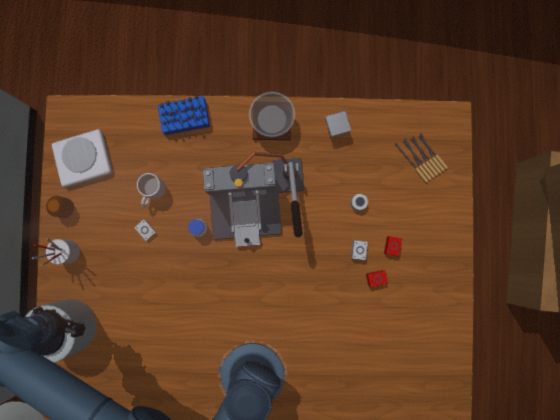

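The scene view shows the press at (245,190), its tray out toward the robot with its knob at (240,247), and the lever grip at (304,222).

Things that could be taken for the die (scene pixels):
- (374,289): aluminium rectangle with a ring
- (126,213): aluminium rectangle with a ring, near the jar
- (417,294) and (392,331): red decoys
- (383,232): round block
- (372,141): plain grey cube

The die is one of the first two. I'll check which is taller in a close crop.

```bash
python3 - <<'E'
import cv2,numpy as np
s=cv2.imread("pics/scene0.png");t=cv2.imread("pics/top0.png")
def c(im,x,y,w,h,W,H): return cv2.resize(im[y:y+h,x:x+w],(W,H),interpolation=cv2.INTER_CUBIC)
# 8x crops 50x37 -> 400x296
o=np.vstack([np.hstack([c(s,350,271,50,37,400,296),c(s,102,195,50,37,400,296)]),np.hstack([c(t,335,232,50,37,400,296),c(t,120,212,50,37,400,296)])])
cv2.imwrite("pics/c1.png",o)
o=np.hstack([c(s,195,130,135,135*600//400*1,400,600)[:,:],c(t,195,150,120,180,400,600)])
cv2.imwrite("pics/c2.png",o)
E
```

```text
(no output)
```

View pics/c1.png

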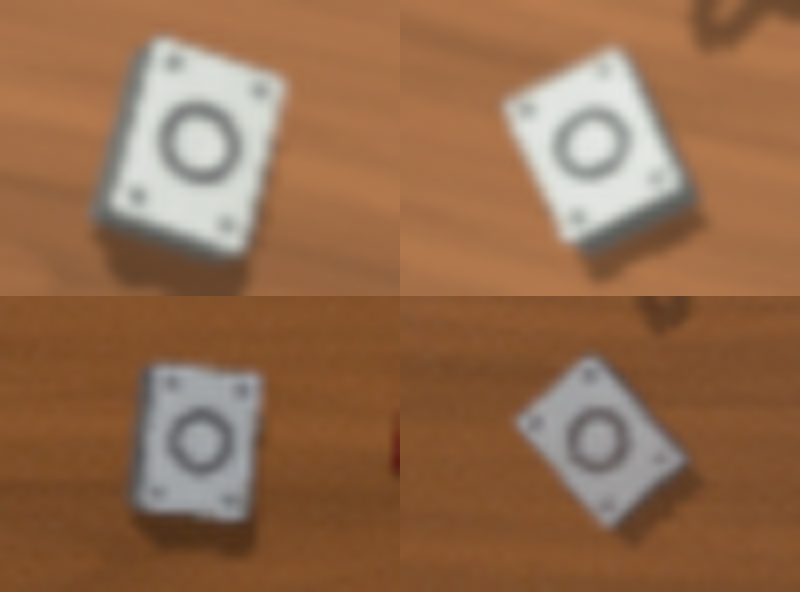

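View pics/c2.png

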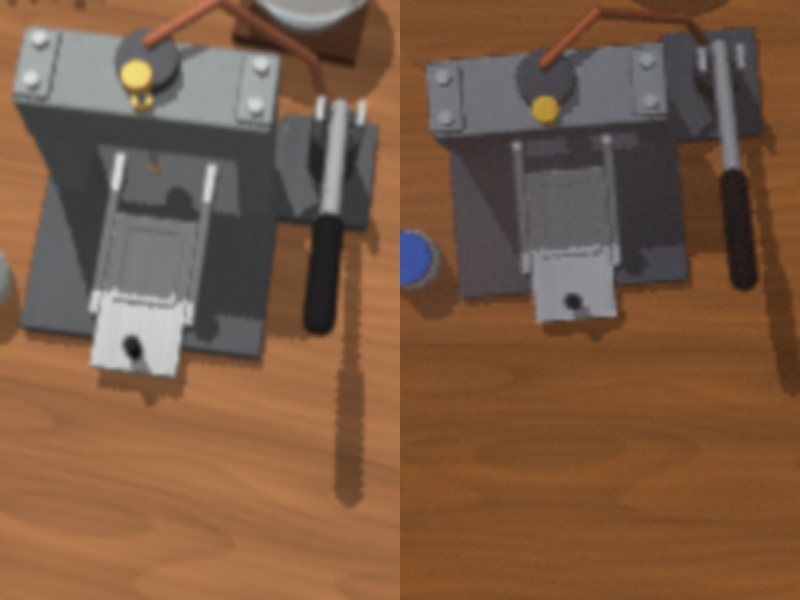

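```bash
cat > fit.py <<'E'
from h import *
from scipy.optimize import least_squares
S=get_calibration("scene");T=get_calibration("top")
sc=lambda x,y:np.array([195+(x+.5)/400*135-.5,130+(y+.5)/600*202-.5])
tp=lambda x,y:np.array([195+(x-400+.5)/400*120-.5,150+(y+.5)/600*180-.5])
E
python3 - <<'E'
from fit import *
for n,a,b in[("right",(375,288.9),(360,250.1)),("left",(125.9,212.9),(144.8,230))]: print(n,tri([(S,a),(T,b)]))
g=tri([(S,sc(137,74)),(T,tp(545,108))]);k=tri([(S,sc(131,343)),(T,tp(573,300))]);print("gauge",g,"knob",k)
P=[((-.17,.115,.02),sc(24,328),tp(461,297)),((-.17,-.115,.02),sc(260,356),tp(688,278)),((.035,.105,.235),sc(27,28),tp(428,63)),((.035,-.105,.235),sc(280,57),tp(665,45)),((-.035,.105,.235),sc(15,93),tp(430,138)),((-.035,-.105,.235),sc(276,122),tp(666,124)),((-.024,0,.29),sc(137,73),tp(545,108))]
def W(v,p): c,s=np.cos(v[2]),np.sin(v[2]);return np.array([v[0]+c*p[0]-s*p[1],v[1]+s*p[0]+c*p[1],p[2]])
def f(v):
    r=[]
    for p,a,b in P: r+=[*(proj(S,W(v,p))-a),*(proj(T,W(v,p))-b)]
    kk=W(v,(-.085-v[3],0,.074)); r+=[*(proj(S,kk)-sc(131,343)),*(proj(T,kk)-tp(573,300))]
    return np.array(r)
r=least_squares(f,[.75,0,0,.095],loss="soft_l1");print(r.x,np.round(r.fun.reshape(-1,4),1) if r.fun.size%4==0 else r.fun)
v=r.x
for n,p in dict(nest=(-v[3],0,.032),tknob=(-.085-v[3],0,.074),gauge=(-.024,0,.29),grip=(.03-.19*np.cos(.4),-.16,.204)).items(): print(n,W(v,p))
# die orientation
def c1(x,y,ox,oy): return (ox+(x+.5)/8-.5,oy+(y+.5)/8-.5)
z=.04
cs=[atz(S,c1(*p,350,271),z) for p in[(155,38),(287,76),(243,258),(103,210)]]
ct=[atz(T,c1(p[0],p[1]-296,335,232),z) for p in[(152,366),(262,375),(247,522),(137,512)]]
for c in(cs,ct):
    c=np.array(c);print(c.mean(0),np.linalg.norm(np.roll(c,-1,0)-c,axis=1)); d=(c[0]+c[1]-c[2]-c[3]);print("yaw long",np.arctan2(d[1],d[0]))
E
```

```text
right (array([ 0.42104095, -0.34870385,  0.04593843]), [np.float64(0.0007395616981776276), np.float64(0.000739561698177681)])
left (array([0.47673452, 0.36980048, 0.01896866]), [np.float64(0.000838655645235614), np.float64(0.0008386556452356219)])
gauge (array([0.60844118, 0.04013716, 0.28530411]), [np.float64(0.0009030648449303767), np.float64(0.0009030648449304551)]) knob (array([0.44932464, 0.02449312, 0.06651343]), [np.float64(0.0002839454913226228), np.float64(0.00028394549132263424)])
[0.63070367 0.04132344 0.0982281  0.098121  ] [[-2.  -0.6  0.1  0.2]
 [ 0.1  0.3  0.6  0.4]
 [-0.  -1.6 -0.1 -0.7]
 [ 0.7 -1.3 -0.2 -1.1]
 [-1.5  2.8  0.9  0.3]
 [-1.6  3.5  1.5 -1.3]
 [-0.3  0.2  0.6  0.2]
 [-0.1 -0.2  0.3  0.2]]
nest [0.53305567 0.03170069 0.032     ]
tknob [0.44846541 0.02336473 0.074     ]
gauge [0.60681936 0.03896975 0.29      ]
grip [ 0.5020923  -0.13212562  0.204     ]
[ 0.42203606 -0.34853456  0.04      ] [0.04437504 0.06178392 0.04683101 0.05979767]
yaw long -0.11057093618167417
[ 0.42142791 -0.34737745  0.04      ] [0.04589409 0.06100287 0.04583386 0.06053405]
yaw long -0.09474638840697207
```

The two aluminium rectangles triangulate to top heights of 0.046 and 0.019. So the die is the right one at (374,289), standing at (0.4215, -0.348) with yaw -0.10. The left one is the flat block. The press fits at (0.631, 0.041) with yaw 0.098 and the tray 0.098 out. Its gauge and tray-knob heights match the text to within a few mm.

```bash
cat > go.py <<'E'
import sys
from h import *
# usage: go.py x y z(tip) yaw -> remaining shift in current tool axes (/0.3), turn (/90deg)
s=sense();Rm=R.from_rotvec(s["ee_rot"]);M=Rm.as_matrix();p=np.array(s["eef_pos"])
tip=p+M[:,2]*tip_reach
print("t",s["time_s"],"tip",np.round(tip,4),"xyaw %.3f"%np.arctan2(M[1,0],M[0,0]),"zaxis",np.round(M[:,2],3),"q",np.round(s["q"],2),"F",np.round(s["force"],1),"w %.4f"%s["gripper_width"],s["finger_force"])
if len(sys.argv)>4:
    x,y,z,yaw=map(float,sys.argv[1:])
    D=np.array([[np.cos(yaw),np.sin(yaw),0],[np.sin(yaw),-np.cos(yaw),0],[0,0,-1]]).T
    D=np.array([[np.cos(yaw),np.sin(yaw),0],[np.sin(yaw),-np.cos(yaw),0],[0,0,-1.]])
    d=np.array([x,y,z])-D[:,2]*tip_reach-p
    print("shift cur axes",np.round(M.T@d/.3,3),"in final axes",np.round(D.T@d/.3,3),"turn",np.round((Rm.inv()*R.from_matrix(D)).as_rotvec()/(np.pi/2),3))
E
python3 go.py .4215 -.348 .15 -.1; python3 go.py .4215 -.348 .15 3.04
```

```text
t 0.1 tip [0.207  0.5358 0.2305] xyaw 2.773 zaxis [-0.001 -0.002 -1.   ] q [1.09 0.38 0.08 1.27 0.   1.46] F [ 0.1 -0.3  0.1] w 0.0856 0.0
shift cur axes [-1.729 -2.491  0.272] in final axes [1.005 2.861 0.268] turn [-0.     0.002  1.829]
t 0.1 tip [0.207  0.5358 0.2305] xyaw 2.773 zaxis [-0.001 -0.002 -1.   ] q [1.09 0.38 0.08 1.27 0.   1.46] F [ 0.1 -0.3  0.1] w 0.0856 0.0
shift cur axes [-1.729 -2.491  0.272] in final axes [-1.01  -2.859  0.268] turn [-0.001 -0.    -0.17 ]
```

```bash
python3 -m pendant '0 0 0 0 0 -0.085 1;0 0 0 0 0 -0.085 1;-0.096 -0.152 0 0 0 0 1;-0.096 -0.152 0 0 0 0 1;-0.096 -0.152 0 0 0 0 1;-0.096 -0.152 0 0 0 0 1;-0.096 -0.152 0 0 0 0 1;-0.096 -0.152 0 0 0 0 1;-0.096 -0.152 0 0 0 0 1;-0.096 -0.152 0 0 0 0 1;-0.026 -0.183 0 0 0 0 1;-0.026 -0.183 0 0 0 0 1;-0.026 -0.183 0 0 0 0 1;-0.026 -0.183 0 0 0 0 1;-0.026 -0.183 0 0 0 0 1;-0.026 -0.183 0 0 0 0 1;-0.026 -0.183 0 0 0 0 1;-0.026 -0.183 0 0 0 0 1;-0.026 -0.183 0 0 0 0 1;0 0 0.1 0 0 0 1' 40; python3 go.py .4215 -.348 .15 3.04; python3 - <<'E'
from h import *
c=get_calibration("wrist");im=capture("wrist");cv2.imwrite("pics/w1.png",im)
print(np.round(c["cam_to_world"],3).tolist())
import json;json.dump({k:np.array(v).tolist() for k,v in c.items()},open("w1.json","w"))
E
```

```text
time_s: 2.6
eef_pos: [0.4197, -0.3532, 0.3757]
ee_rot: [0.167, 3.133, -0.007]
force: [-0.3, 0.8, 0.1]
gripper_width: 0.0855
finger_force: 0.0
t 2.6 tip [ 0.4203 -0.354   0.2023] xyaw 3.035 zaxis [ 0.004 -0.005 -1.   ] q [-0.82  0.33 -0.06  1.17 -0.   -0.71] F [-0.3  0.8  0.1] w 0.0855 0.0
shift cur axes [-0.004  0.019  0.174] in final axes [-0.004  0.018  0.174] turn [-0.003  0.003 -0.003]
[[0.105, -0.96, -0.26, 0.355], [0.994, 0.1, 0.032, -0.348], [-0.004, -0.262, 0.965, 0.344], [0.0, 0.0, 0.0, 1.0]]
```

View pics/w1.png

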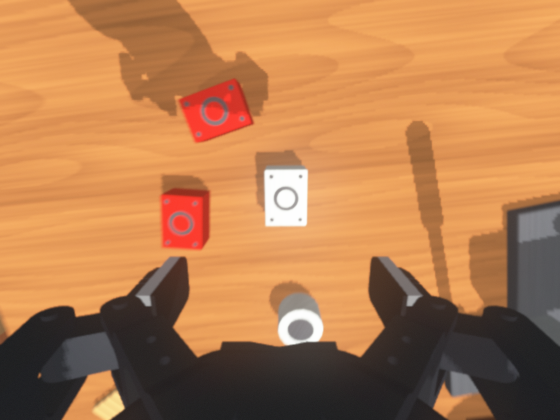

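The wrist view shows the die at (286,198) between the fingers' lanes, the red decoys at (215,110) and (184,220), and the round block at (300,328).

```bash
python3 - <<'E'
from h import *
import json;c=json.load(open("w1.json"));T=get_calibration("top");S=get_calibration("scene")
print(atz(c,(286,198),.04),tri([(c,(286,198)),(T,(360,250.1)),(S,(375,288.9))]))
q=np.array([atz(c,p,.04) for p in[(265,169),(307,169),(307,226),(265,226)]]);print(q.mean(0),np.linalg.norm(np.roll(q,-1,0)-q,axis=1));d=q[0]+q[1]-q[2]-q[3];print(np.arctan2(d[1],d[0]))
E
```

```text
[ 0.42321975 -0.34894057  0.04      ] (array([ 0.4211933 , -0.348655  ,  0.04694183]), [np.float64(0.0005387537679434912), np.float64(0.0008466800411588943), np.float64(0.0007317825567012963)])
[ 0.42344483 -0.34896645  0.04      ] [0.04230265 0.06024952 0.04448814 0.06026856]
3.0431998359942
```

```bash
python3 -m pendant '-0.006 0.019 0.1 -0.003 0.003 0 1;0 0 0.15 0 0 0 1;0 0 0.15 0 0 0 1;0 0 0.1 0 0 0 1;0 0 0.05 0 0 0 1;0 0 0 0 0 0 1' 40; python3 go.py .4225 -.3485 .008 3.04
```

```text
time_s: 3.4
eef_pos: [0.4206, -0.3418, 0.2091]
ee_rot: [-0.159, -3.131, -0.01]
force: [0.4, 0.2, 0.6]
gripper_width: 0.0852
finger_force: 0.0
t 3.4 tip [ 0.4196 -0.3407  0.0357] xyaw 3.040 zaxis [-0.006  0.007 -1.   ] q [-0.8   0.46 -0.34  0.79  0.   -0.7 ] F [0.4 0.2 0.6] w 0.0852 0.0
shift cur axes [-0.009 -0.022  0.092] in final axes [-0.009 -0.021  0.092] turn [ 0.004 -0.004  0.   ]
```

```bash
python3 -m pendant '-0.009 -0.021 0.05 0.003 -0.003 0 1;0 0 0.042 0 0 0 1;0 0 0 0 0 0 1' 40; python3 go.py .4225 -.3485 .008 3.04
```

```text
time_s: 3.78
eef_pos: [0.4224, -0.3485, 0.181]
ee_rot: [-0.16, -3.136, -0.003]
force: [-0.4, 0.3, 0.7]
gripper_width: 0.0854
finger_force: 0.0
t 3.775 tip [ 0.4221 -0.3482  0.0076] xyaw 3.040 zaxis [-0.001  0.002 -1.   ] q [-0.81  0.5  -0.36  0.72  0.   -0.7 ] F [-0.4  0.3  0.7] w 0.0854 0.0
shift cur axes [-0.     0.    -0.001] in final axes [-0.     0.    -0.001] turn [ 0.001 -0.001 -0.   ]
```

```bash
python3 -m pendant '0 0 0 0 0 0 -1;0 0 0 0 0 0 -1;0 0 0 0 0 0 -1;0 0 0 0 0 0 -1;0 0 0 0 0 0 -1;0 0 0 0 0 0 -1' 50; python3 -m pendant '0 0 -0.1 0 0 0 -1;0 0 -0.15 0 0 0 -1;0 0 -0.15 0 0 0 -1;0 0 0 0 0 0 -1'; python3 go.py .533 .0317 .15 3.24
```

```text
time_s: 4.53
eef_pos: [0.4231, -0.3491, 0.1826]
ee_rot: [0.16, 3.136, -0.001]
force: [0.1, 1.1, 5.3]
gripper_width: 0.0433
finger_force: 53.0
time_s: 5.03
eef_pos: [0.4239, -0.35, 0.3051]
ee_rot: [0.16, 3.133, -0.007]
force: [0.5, -1.0, -3.1]
gripper_width: 0.043
finger_force: 52.4
t 5.025 tip [ 0.4246 -0.3508  0.1317] xyaw 3.040 zaxis [ 0.004 -0.005 -1.   ] q [-0.81  0.37 -0.19  1.   -0.   -0.7 ] F [ 0.5 -1.  -3.1] w 0.0430 52.416459918022156
shift cur axes [-0.233  1.302 -0.066] in final axes [-0.487  1.23  -0.061] turn [-0.003  0.003 -0.127]
```

```bash
python3 -m pendant '0.061 0.162 -0.02 0 0 0 -1;0.061 0.162 -0.02 0 0 0 -1;0.061 0.162 -0.02 0 0 0 -1;0.02 0.192 0 0 0 0 -1;0.02 0.192 0 0 0 0 -1;0.02 0.192 0 0 0 0 -1;0.02 0.192 0 0 0 0 -1;0 0 0 0 0 -0.064 -1;0 0 0 0 0 -0.064 -1;0 0 0 0 0 0 -1'; python3 go.py .533 .0317 .15 3.24;  python3 - <<'E'
from h import *
c=get_calibration("wrist");im=capture("wrist");cv2.imwrite("pics/w2.png",im)
import json;json.dump({k:np.array(v).tolist() for k,v in c.items()},open("w2.json","w"))
E
```

```text
time_s: 6.28
eef_pos: [0.3816, 0.0337, 0.3183]
ee_rot: [0.155, -3.134, -0.001]
force: [-0.0, -0.6, -3.5]
gripper_width: 0.0433
finger_force: 53.1
t 6.275 tip [0.3809 0.0337 0.1449] xyaw -3.043 zaxis [-0.004  0.    -1.   ] q [-0.08  0.05 -0.57  0.96 -0.   -0.18] F [-0.  -0.6 -3.5] w 0.0433 53.1017929315567
shift cur axes [-0.502 -0.056 -0.019] in final axes [-0.502 -0.056 -0.017] turn [ 0.    -0.002  0.   ]
```

View pics/w2.png

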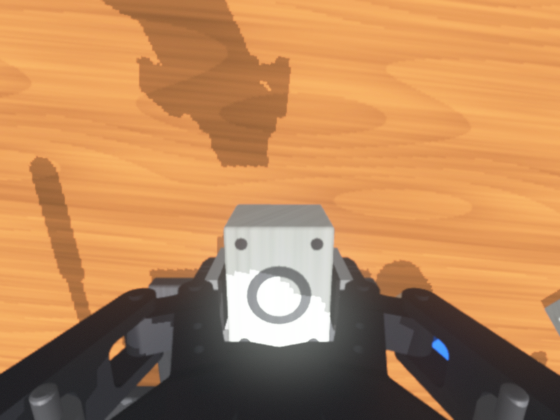

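The wrist view shows the die gripped square, its ring at (279,295). The held die hides the tray, so I'll refine the pocket from an enlarged crop of the first pictures.

```bash
python3 - <<'E'
import cv2,numpy as np
s=cv2.imread("pics/scene0.png")[190:263,215:275];t=cv2.imread("pics/top0.png")[190:253,220:270]
f=lambda i,k:cv2.resize(i,None,fx=k,fy=k,interpolation=cv2.INTER_CUBIC)
a=f(s,6);b=f(t,8);o=np.zeros((520,770,3),np.uint8);o[:438,:360]=a;o[:504,365:765]=b
cv2.imwrite("pics/c3.png",cv2.convertScaleAbs(o,alpha=1.4,beta=0))
E
python3 - <<'E'
import sys;sys.path.insert(0,'.')
from h import *
import json;c=json.load(open("w2.json"));p=atz(c,(279,295),.176);print("ring",p, "tip .3809 .0337")
E
```

```text
ring [0.3812433  0.03219125 0.176     ] tip .3809 .0337
```

View pics/c3.png

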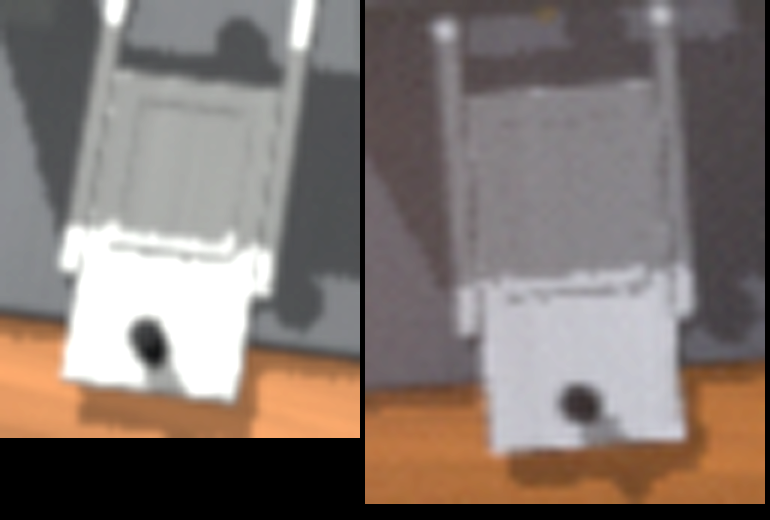

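The crop shows the tray knob top at (148,330) in the left half, the front rim from (108,236) to (234,244), and the rear inner pocket edge from (135,105) to (250,112). Rails run on both sides. I'll compare these with what the fitted model predicts.

```bash
python3 - <<'E'
from h import *
S=get_calibration("scene");T=get_calibration("top")
v=[0.6307,0.0413,0.0982,0.0981]
def W(p): c,s=np.cos(v[2]),np.sin(v[2]);return np.array([v[0]+c*p[0]-s*p[1],v[1]+s*p[0]+c*p[1],p[2]])
n=-v[3]
for nm,p in {"front rim out top L":(n-.037,.029,.038),"R":(n-.037,-.029,.038),"rear inner top L":(n+.033,.025,.038),"rear inner top R":(n+.033,-.025,.038),"rear outer top L":(n+.037,.029,.038),"rear outR":(n+.037,-.029,.038),"front inner top L":(n-.033,.025,.038),"R ":(n-.033,-.025,.038),"knob":(n-.085,0,.074),"knobbase":(n-.085,0,.032)}.items():
    a=proj(S,W(p));b=proj(T,W(p));print(nm,np.round((a-[215,190]+.5)*6),np.round((b-[220,190]+.5)*8+[365,0]))
E
```

```text
front rim out top L [108. 241.] [509. 294.]
R [233. 257.] [649. 283.]
rear inner top L [141.  99.] [506. 125.]
rear inner top R [246. 112.] [626. 115.]
rear outer top L [134.  90.] [495. 116.]
rear outR [256. 105.] [635. 105.]
front inner top L [118. 234.] [518. 284.]
R  [225. 247.] [639. 274.]
knob [146. 333.] [584. 403.]
knobbase [155. 353.] [589. 404.]
```

```bash
python3 -m pendant '-0.125 -0.014 0 0 -0.001 0 -1;-0.125 -0.014 0 0 -0.001 0 -1;-0.125 -0.014 0 0 0 0 -1;-0.125 -0.014 0 0 0 0 -1;0 0 0 0 0 0 -1;0 0 0.1 0 0 0 -1;0 0 0.1 0 0 0 -1;0 0 0.07 0 0 0 -1;0 0 0 0 0 0 -1;0 0 0 0 0 0 -1'; python3 go.py .533 .032 .052 3.24;  python3 - <<'E'
from h import *
im=capture("scene");im2=capture("top");f=lambda i:cv2.resize(i,None,fx=6,fy=6,interpolation=cv2.INTER_CUBIC)
cv2.imwrite("pics/c4.png",np.hstack([f(im[185:260,210:275]),f(im2[185:260,215:280])]))
E
```

```text
time_s: 7.58
eef_pos: [0.5336, 0.0314, 0.2398]
ee_rot: [-0.154, 3.135, 0.0]
force: [0.4, -0.3, -2.7]
gripper_width: 0.043
finger_force: 52.9
t 7.575 tip [0.5342 0.0314 0.0664] xyaw -3.043 zaxis [ 0.003  0.    -1.   ] q [-0.06  0.4  -0.33  0.84  0.   -0.16] F [ 0.4 -0.3 -2.7] w 0.0430 52.93967127799988
shift cur axes [0.002 0.002 0.048] in final axes [0.002 0.002 0.048] turn [0.    0.002 0.   ]
```

View pics/c4.png

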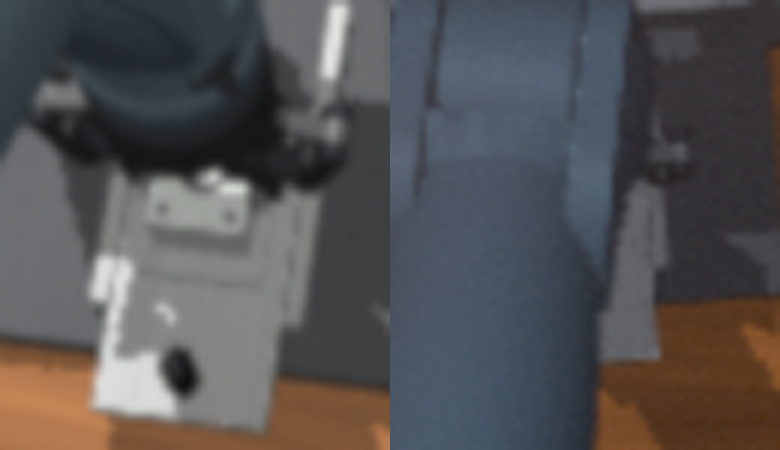

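The scene crop shows the die's front face over the pocket, bottom edge from about (150,230) to (245,237), and the rim front line from (138,273) to (262,283). I'll check its centring numerically.

```bash
python3 - <<'E'
from h import *
S=get_calibration("scene");c,s=np.cos(.098),np.sin(.098)
o=np.array([.5342,.0314,0]);
q=lambda x,y,z,o=o:np.round((proj(S,o+[c*x-s*y,s*x+c*y,z])-[210,185]+.5)*6)
print("die bottom front",q(-.03,.022,.0574),q(-.03,-.022,.0574),"top front",q(-.03,.022,.0974),q(-.03,-.022,.0974))
n=np.array([.533,.032,0]);print("rim out top",q(-.037,.029,.038,n),q(-.037,-.029,.038,n),"rim base",q(-.037,.029,.032,n),q(-.037,-.029,.032,n))
E
```

```text
die bottom front [152. 245.] [248. 257.] top front [142. 220.] [242. 233.]
rim out top [138. 271.] [262. 287.] rim base [139. 274.] [263. 290.]
```

```bash
python3 -m pendant '0.003 0.004 0.04 0 0.001 0 -1;0 0 0.012 0 0 0 -1;0 0 0.01 0 0 0 -1;0 0 0.01 0 0 0 -1;0 0 0 0 0 0 -1'; python3 go.py .533 .0325 .041 3.24
```

```text
time_s: 8.3
eef_pos: [0.5327, 0.0326, 0.2175]
ee_rot: [-0.156, 3.137, 0.0]
force: [0.8, 0.5, -1.7]
gripper_width: 0.0431
finger_force: 53.1
t 8.3 tip [0.5329 0.0327 0.0441] xyaw -3.042 zaxis [ 0.001  0.    -1.   ] q [-0.06  0.43 -0.36  0.78  0.   -0.16] F [ 0.8  0.5 -1.7] w 0.0431 53.10835361480713
shift cur axes [-0.001 -0.001  0.01 ] in final axes [-0.001 -0.001  0.01 ] turn [0.    0.001 0.001]
```

```bash
python3 -m pendant '0 0 0.007 0 0 0 -1;0 0 0.005 0 0 0 -1;0 0 0 0 0 0 -1'; python3 go.py .533 .0325 .041 3.24
```

```text
time_s: 8.68
eef_pos: [0.5331, 0.0327, 0.2147]
ee_rot: [-0.156, 3.135, 0.0]
force: [-0.3, -0.5, 0.9]
gripper_width: 0.0432
finger_force: 53.7
t 8.675 tip [0.5336 0.0327 0.0413] xyaw -3.042 zaxis [ 0.003  0.    -1.   ] q [-0.06  0.43 -0.36  0.78  0.   -0.16] F [-0.3 -0.5  0.9] w 0.0432 53.66684138774872
shift cur axes [ 0.    -0.     0.001] in final axes [ 0.    -0.     0.001] turn [-0.     0.002  0.001]
```

```bash
python3 -m pendant '0 0 0 0 0 0 0.3;0 0 0 0 0 0 0.3;0 0 0 0 0 0 0.3;0 0 -0.08 0 0 0 0.3;0 0 -0.15 0 0 0 0.3;0 0 -0.15 0 0 0 0.3;0 0 0 0 0 0 -1;0.13 0 0 0 0 0 -1;0.13 0 0 0 0 0 -1;0.13 0 0 0 0 0 -1;0 0 0 0 0 0 -1;0 0 0 0 0 0 -1'; python3 go.py .412 .0205 .05 3.24
python3 - <<'E'
from h import *
f=lambda i:cv2.resize(i,None,fx=6,fy=6,interpolation=cv2.INTER_CUBIC)
cv2.imwrite("pics/c5.png",np.hstack([f(capture("scene")[185:260,210:275]),f(capture("top")[185:260,215:280])]))
E
```

```text
time_s: 10.18
eef_pos: [0.4166, 0.021, 0.3277]
ee_rot: [-0.156, 3.136, 0.0]
force: [0.4, -0.5, 0.5]
gripper_width: -0.0001
finger_force: 0.0
t 10.175 tip [0.4169 0.021  0.1543] xyaw -3.042 zaxis [ 0.002  0.    -1.   ] q [-0.1   0.1  -0.48  0.98  0.   -0.2 ] F [ 0.4 -0.5  0.5] w -0.0001 0.0
shift cur axes [ 0.016 -0.     0.348] in final axes [ 0.015 -0.     0.348] turn [0.    0.001 0.001]
```

View pics/c5.png

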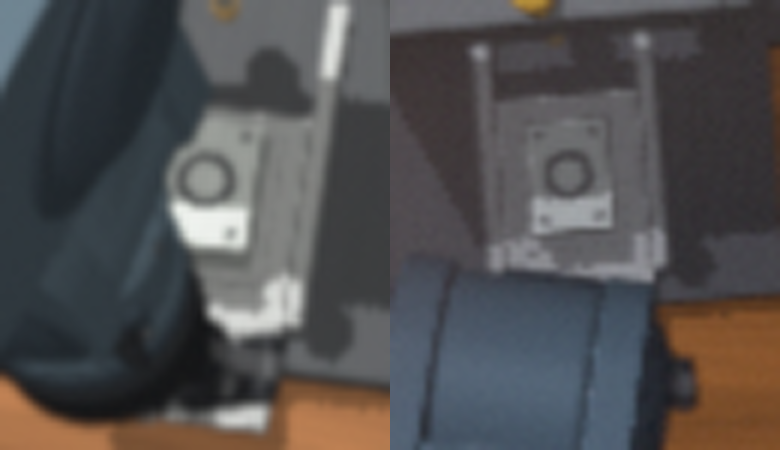

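Both views show the die sitting in the pocket, its ring at (205,180) in the scene half and (568,174) in the top half, with an even margin around it. Next is pushing the tray home by its knob.

```bash
python3 -c "
from h import *
print(tri([(get_calibration('scene'),(210+205.5/6-.5,185+180.5/6-.5)),(get_calibration('top'),(215+178.5/6-.5,185+174.5/6-.5))]))"
python3 -m pendant '0.015 0 0.1 0 0 0 -1;0 0 0.15 0 0 0 -1;0 0 0.09 0 0 0 -1;0 0 0 0 0 0 -1'; python3 go.py .527 .033 .052 3.24
python3 -m pendant '-0.05 0 0 0 0 0 -1;-0.05 0 0 0 0 0 -1;-0.05 0 0 0 0 0 -1;-0.05 0 0 0 0 0 -1;0 0 0 0 0 0 -1'; python3 go.py .527 .033 .052 3.24
```

```text
(array([0.53392479, 0.03326897, 0.06844304]), [np.float64(0.0006010162769588834), np.float64(0.0006010162769587941)])
time_s: 10.78
eef_pos: [0.4114, 0.0207, 0.2242]
ee_rot: [0.156, -3.135, -0.001]
force: [-0.6, -0.3, 0.7]
gripper_width: 0.0001
finger_force: 0.0
t 10.775 tip [0.4109 0.0209 0.0508] xyaw -3.042 zaxis [-0.003  0.001 -1.   ] q [-0.1   0.21 -0.66  0.7   0.   -0.2 ] F [-0.6 -0.3  0.7] w 0.0001 0.0
shift cur axes [-0.387  0.002 -0.005] in final axes [-0.387  0.003 -0.004] turn [ 0.001 -0.002  0.001]
time_s: 11.4
eef_pos: [0.4743, 0.0266, 0.227]
ee_rot: [-0.156, 3.132, -0.0]
force: [0.1, 0.4, -0.1]
gripper_width: 0.0001
finger_force: 0.0
t 11.4 tip [0.4753 0.0266 0.0536] xyaw -3.042 zaxis [ 0.006  0.    -1.   ] q [-0.08  0.31 -0.5   0.75  0.   -0.18] F [ 0.1  0.4 -0.1] w 0.0001 0.0
shift cur axes [-0.177  0.004  0.006] in final axes [-0.177  0.004  0.005] turn [-0.     0.004  0.001]
```

```bash
python3 -m pendant '-0.05 0 0 0 0 0 -1;-0.05 0 0 0 0 0 -1;-0.04 0 0 0 0 0 -1;-0.02 0 0 0 0 0 -1'; python3 go.py .527 .033 .052 3.24
python3 -m pendant '-0.012 0 0 0 0 0 -1;-0.012 0 0 0 0 0 -1'; python3 go.py .527 .033 .052 3.24
```

```text
time_s: 11.9
eef_pos: [0.5199, 0.0314, 0.2262]
ee_rot: [-0.156, 3.136, 0.0]
force: [-2.4, -0.3, 0.7]
gripper_width: -0.0001
finger_force: 1.1
t 11.9 tip [0.5202 0.0314 0.0528] xyaw -3.042 zaxis [ 0.002  0.    -1.   ] q [-0.06  0.4  -0.38  0.79  0.   -0.16] F [-2.4 -0.3  0.7] w -0.0001 1.1126032657921314
shift cur axes [-0.024  0.003  0.003] in final axes [-0.024  0.003  0.003] turn [0.    0.001 0.001]
time_s: 12.15
eef_pos: [0.5265, 0.0321, 0.2262]
ee_rot: [-0.156, 3.136, 0.0]
force: [-2.8, 0.4, 1.7]
gripper_width: 0.0002
finger_force: 1.1
t 12.15 tip [0.5267 0.0321 0.0528] xyaw -3.042 zaxis [ 0.001  0.    -1.   ] q [-0.06  0.41 -0.36  0.8   0.   -0.16] F [-2.8  0.4  1.7] w 0.0002 1.0948566533625126
shift cur axes [-0.002  0.003  0.003] in final axes [-0.002  0.003  0.003] turn [0.    0.001 0.001]
```

```bash
for i in 1; do python3 -m pendant '-0.008 0 0 0 0 0 -1;-0.008 0 0 0 0 0 -1' ; done; python3 -m pendant '-0.006 0 0 0 0 0 -1;0 0 0 0 0 0 -1'
```

```text
time_s: 12.4
eef_pos: [0.5293, 0.0325, 0.2257]
ee_rot: [0.156, -3.134, 0.001]
force: [-10.6, -1.8, 7.4]
gripper_width: 0.0003
finger_force: 5.6
time_s: 12.65
eef_pos: [0.5298, 0.0326, 0.2253]
ee_rot: [0.155, -3.131, 0.001]
force: [-11.9, -1.9, 7.7]
gripper_width: -0.0
finger_force: 5.8
```

```bash
python3 -m pendant '-0.02 0 0 0 0 0 -1;0 0 0 0 0 0 -1'; python3 -m pendant '0.07 0 0 0 0 0 -1;0.13 0 0 0 0 0 -1;0.13 0 -0.05 0 0 0 -1;0 0 -0.2 0 0 0 -1;0 0 -0.2 0 0 0 -1;0 0 -0.2 0 0 0 -1;0 0 -0.2 0 0 0 -1;0 0 -0.05 0 0 0 -1;0 0 0 0 0 0 -1'; python3 go.py .6075 .0395 .32 3.24
python3 - <<'E'
from h import *
f=lambda i:cv2.resize(i,None,fx=5,fy=5,interpolation=cv2.INTER_CUBIC)
cv2.imwrite("pics/c6.png",np.hstack([f(capture("scene")[140:255,200:275]),f(capture("top")[155:270,200:275])]))
E
```

```text
time_s: 12.9
eef_pos: [0.5316, 0.033, 0.224]
ee_rot: [0.154, -3.12, 0.002]
force: [-22.3, -3.9, 15.2]
gripper_width: -0.0002
finger_force: 11.6
time_s: 14.02
eef_pos: [0.4409, 0.0233, 0.4977]
ee_rot: [-0.156, 3.131, -0.001]
force: [-0.3, 0.3, -1.0]
gripper_width: 0.0003
finger_force: 0.0
t 14.025 tip [0.4421 0.0233 0.3243] xyaw -3.042 zaxis [ 0.007 -0.    -1.   ] q [-0.09  0.09 -0.05  1.42  0.   -0.19] F [-0.3  0.3 -1. ] w 0.0003 0.0
shift cur axes [-0.558 -0.001  0.018] in final axes [-0.558 -0.001  0.014] turn [-0.001  0.004  0.001]
```

View pics/c6.png

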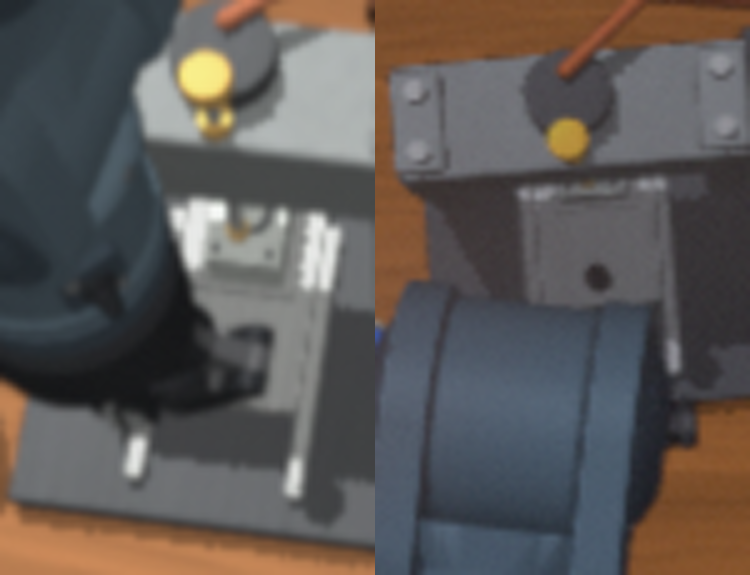

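The views show the die under the ram with the tray home. The brass gauge knob is at (205,75) in the scene half and (567,138) in the top half.

```bash
python3 -m pendant '-0.14 0 0 0 0 0 -1;-0.14 0 0 0 0 0 -1;-0.14 0 0 0 0 0 -1;-0.136 0 0 0 0 0 -1;0 0 0 0 0 0 -1;0 0 0 0 0 0 -1'; python3 go.py .6075 .0395 .295 3.24
```

```text
time_s: 14.88
eef_pos: [0.6057, 0.0399, 0.4948]
ee_rot: [0.156, -3.136, -0.001]
force: [-1.0, 0.4, -0.2]
gripper_width: -0.0001
finger_force: 0.0
t 14.875 tip [0.6054 0.04   0.3214] xyaw -3.042 zaxis [-0.001  0.    -1.   ] q [-0.04  0.46  0.43  1.55  0.   -0.14] F [-1.   0.4 -0.2] w -0.0001 0.0
shift cur axes [-0.006 -0.002  0.088] in final axes [-0.006 -0.002  0.088] turn [ 0.    -0.001  0.001]
```

```bash
python3 -m pendant '-0.006 -0.002 0.06 0 0 0 -1;0 0 0.05 0 0 0 -1;0 0 0 0 0 0 -1'; python3 -m pendant '0 0 0.03 0 0 0 -1;0 0 0.02 0 0 0 -1;0 0 0 0 0 0 -1'; python3 -m pendant '0 0 0.012 0 0 0 -1;0 0 0 0 0 0 -1'
```

```text
time_s: 15.25
eef_pos: [0.6065, 0.0394, 0.4631]
ee_rot: [0.156, -3.138, -0.0]
force: [-1.5, 0.6, 2.4]
gripper_width: 0.0001
finger_force: 0.9
time_s: 15.62
eef_pos: [0.6077, 0.0395, 0.4482]
ee_rot: [-0.156, 3.137, 0.0]
force: [-2.8, -0.4, 3.4]
gripper_width: 0.0001
finger_force: 1.8
time_s: 15.88
eef_pos: [0.608, 0.0395, 0.4446]
ee_rot: [-0.156, 3.136, 0.0]
force: [-2.9, 0.6, 3.6]
gripper_width: -0.0001
finger_force: 2.1
```

```bash
python3 -m pendant '0 0 0.012 0 0 0 -1;0 0 0 0 0 0 -1'; python3 -m pendant '0 0 0.012 0 0 0 -1;0 0 0 0 0 0 -1';python3 -m pendant '0 0 0.012 0 0 0 -1;0 0 0 0 0 0 -1'
```

```text
time_s: 16.12
eef_pos: [0.6081, 0.0395, 0.4409]
ee_rot: [-0.156, 3.136, 0.0]
force: [-1.7, -0.4, 4.6]
gripper_width: -0.0
finger_force: 2.3
time_s: 16.38
eef_pos: [0.6079, 0.0395, 0.4384]
ee_rot: [-0.156, 3.135, 0.0]
force: [-3.1, 0.1, 6.9]
gripper_width: -0.0002
finger_force: 3.9
time_s: 16.62
eef_pos: [0.6074, 0.0396, 0.4382]
ee_rot: [-0.156, 3.131, -0.001]
force: [-8.9, -0.2, 21.3]
gripper_width: -0.0001
finger_force: 11.0
```

```bash
python3 -m pendant '0 0 -0.006 0 0 0 -1;0 0 0 0 0 0 -1;0 0 0 0 0 0 -1;0 0 0 0 0 0 -1;0 0 0 0 0 0 -1'; python3 -m pendant '0 0 -0.03 0 0 0 -1;0 0 -0.05 0 0 0 -1;0 0 -0.07 0 0 0 -1;0 0 -0.1 0 0 0 -1;0 0 0 0 0 0 -1;0.1 -0.133 0 0 0 0 -1;0.1 -0.133 0 0 0 0 -1;0.1 -0.133 0 0 0 0 -1;0.1 -0.133 0 0 0 0 -1;0 0 0 0 0 0 -1;0 0 0 0 0 0 -1'; python3 go.py .502 -.132 .24 3.24
python3 - <<'E'
from h import *
f=lambda i:cv2.resize(i,None,fx=5,fy=5,interpolation=cv2.INTER_CUBIC)
s=capture("scene");t=capture("top");cv2.imwrite("pics/s7.png",s);cv2.imwrite("pics/t7.png",t)
cv2.imwrite("pics/c7.png",np.hstack([f(s[140:255,225:305]),f(t[155:270,225:305])]))
E
```

```text
time_s: 17.25
eef_pos: [0.6077, 0.0396, 0.4383]
ee_rot: [-0.156, 3.133, -0.0]
force: [-6.2, -0.2, 15.2]
gripper_width: 0.0002
finger_force: 7.5
time_s: 18.62
eef_pos: [0.5046, -0.1311, 0.5095]
ee_rot: [-0.155, 3.137, 0.002]
force: [-0.6, -0.3, 0.5]
gripper_width: -0.0003
finger_force: 0.0
t 18.625 tip [ 0.5047 -0.1309  0.3361] xyaw -3.043 zaxis [ 0.001  0.001 -1.   ] q [-0.38  0.26  0.19  1.5   0.   -0.48] F [-0.6 -0.3  0.5] w -0.0003 0.0
shift cur axes [ 0.009 -0.003  0.32 ] in final axes [ 0.009 -0.002  0.32 ] turn [0.001 0.001 0.   ]
```

View pics/c7.png

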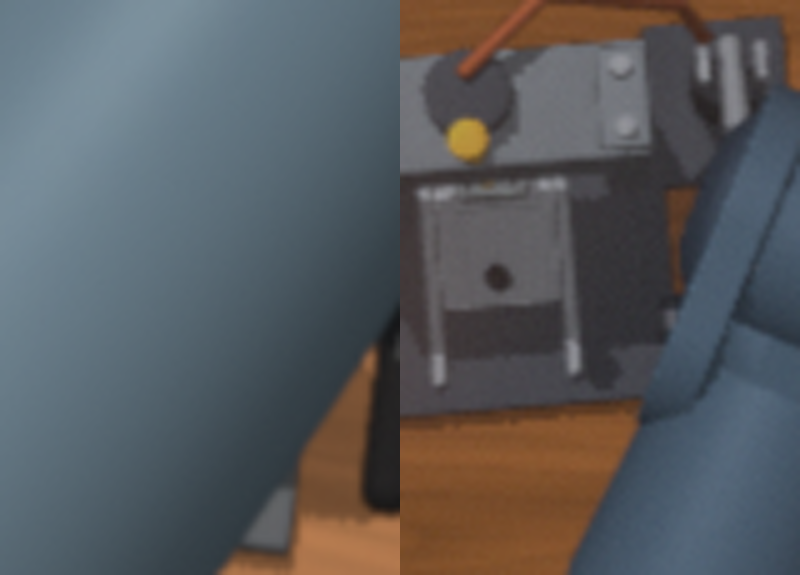

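That was one picture over the limit of 10, so I'll view no more. It shows the gauge knob back up at (467,138) and the tray home. From here I rely on force and pose readings. First I'll check the lever position against the pixels I already have.

```bash
python3 - <<'E'
from fit import *
c,s=np.cos(.0982),np.sin(.0982)
W=lambda p:np.array([.6307+c*p[0]-s*p[1],.0413+s*p[0]+c*p[1],p[2]])
for r in(.225,.19,.13):
    p=W((.03-r*np.cos(.4),-.16,.13+r*np.sin(.4)));a=proj(S,p);b=proj(T,p)
    print(r,p,(a+.5-[195,130])*[400/135,600/202],(b+.5-[195,150])*10/3+[400,0])
E
```

```text
0.225 [ 0.47000193 -0.13530604  0.21761913] [319.89485114 320.59060852] [746.4900512  276.97126787]
0.19 [ 0.50208375 -0.13214544  0.20398949] [323.39366692 285.10924253] [742.63696632 241.49634971]
0.13 [ 0.55708117 -0.12672727  0.18062438] [329.0088787  228.25081103] [736.19678556 182.36140147]
```

```bash
python3 -m pendant '0.009 -0.003 0.12 0 0 0 -1;0 0 0.15 0 0 0 -1;0 0 0.08 0 0 0 -1;0 0 0.02 0 0 0 -1;0 0 0 0 0 0 -1'; python3 go.py .502 -.132 .218 3.24; python3 -m pendant '0 0 0.03 0 0 0 -1;0.01 0 0.05 0 0 0 -1;0.015 0 0.06 0 0 0 -1;0.015 0 0.06 0 0 0 -1;0.01 0 0.06 0 0 0 -1;0 0 0 0 0 0 -1'; python3 go.py .502 -.132 .07 3.24;
```

```text
time_s: 19.35
eef_pos: [0.5024, -0.1318, 0.3997]
ee_rot: [-0.158, 3.136, 0.0]
force: [0.2, 0.1, 0.9]
gripper_width: 0.0005
finger_force: 0.0
t 19.35 tip [ 0.5027 -0.1317  0.2263] xyaw -3.041 zaxis [ 0.002  0.    -1.   ] q [-0.38  0.26 -0.09  1.21  0.   -0.48] F [0.2 0.1 0.9] w 0.0005 0.0
shift cur axes [ 0.001 -0.001  0.028] in final axes [ 0.001 -0.001  0.028] turn [0.    0.001 0.001]
time_s: 20.1
eef_pos: [0.4877, -0.1342, 0.3224]
ee_rot: [-0.155, 3.134, -0.002]
force: [-2.0, 0.2, 7.1]
gripper_width: -0.0002
finger_force: 3.5
t 20.1 tip [ 0.4883 -0.1344  0.149 ] xyaw -3.043 zaxis [ 0.004 -0.001 -1.   ] q [-0.39  0.28 -0.28  1.01  0.   -0.49] F [-2.   0.2  7.1] w -0.0002 3.461370023433119
shift cur axes [-0.047  0.003  0.263] in final axes [-0.048  0.003  0.263] turn [-0.001  0.002  0.   ]
```

```bash
python3 -m pendant '0 0 0.05 0 0 0 -1;-0.01 0 0.06 0 0 0 -1;-0.015 0 0.06 0 0 0 -1;-0.015 0 0.05 0 0 0 -1;-0.01 0 0.03 0 0 0 -1;0 0 0 0 0 0 -1'; python3 go.py .502 -.132 .07 3.24; python3 -m pendant '0 0 0.013 0 0 0 -1;0 0 0.013 0 0 0 -1;0 0 0 0 0 0 -1';  python3 go.py
```

```text
time_s: 20.85
eef_pos: [0.5005, -0.1328, 0.2464]
ee_rot: [0.154, -3.133, 0.004]
force: [-9.3, -3.4, 8.2]
gripper_width: 0.0001
finger_force: 5.7
t 20.85 tip [ 0.4997 -0.1332  0.0731] xyaw -3.043 zaxis [-0.004 -0.003 -1.   ] q [-0.38  0.37 -0.36  0.84 -0.   -0.48] F [-9.3 -3.4  8.2] w 0.0001 5.69199537858367
shift cur axes [-0.005  0.002  0.01 ] in final axes [-0.005  0.002  0.01 ] turn [-0.001 -0.003 -0.   ]
time_s: 21.22
eef_pos: [0.5009, -0.1327, 0.2429]
ee_rot: [0.155, -3.137, 0.005]
force: [-16.2, 0.9, 34.7]
gripper_width: -0.0003
finger_force: 19.1
t 21.225 tip [ 0.5009 -0.1333  0.0695] xyaw -3.043 zaxis [-0.    -0.003 -1.   ] q [-0.38  0.37 -0.37  0.83 -0.   -0.48] F [-16.2   0.9  34.7] w -0.0003 19.064366072416306
```

```bash
python3 -m pendant '0.01 0 -0.05 0 0 0 -1;0.02 0 -0.08 0 0 0 -1;0.015 0 -0.08 0 0 0 -1;0.005 0 -0.08 0 0 0 -1;-0.01 0 -0.08 0 0 0 -1;-0.02 0 -0.08 0 0 0 -1;-0.02 0 -0.086 0 0 0 -1;0 0 0 0 0 0 -1;0 0 0 0 0 0 -1;0 0 0 0 0 0 -1'; python3 go.py .502 -.132 .226 3.24
```

```text
time_s: 22.48
eef_pos: [0.5013, -0.1322, 0.3982]
ee_rot: [0.156, -3.137, -0.002]
force: [0.0, -0.4, -0.1]
gripper_width: -0.0001
finger_force: 0.0
t 22.475 tip [ 0.5012 -0.132   0.2248] xyaw -3.042 zaxis [-0.001  0.001 -1.   ] q [-0.38  0.26 -0.09  1.21  0.   -0.48] F [ 0.  -0.4 -0.1] w -0.0001 0.0
shift cur axes [-0.002  0.    -0.004] in final axes [-0.002  0.    -0.004] turn [ 0.001 -0.     0.   ]
```

```bash
python3 -m pendant '0 0 0.03 0 0 0 -1;0.01 0 0.05 0 0 0 -1;0.015 0 0.06 0 0 0 -1;0.015 0 0.06 0 0 0 -1;0.01 0 0.06 0 0 0 -1;0 0 0.06 0 0 0 -1;-0.01 0 0.06 0 0 0 -1;-0.015 0 0.06 0 0 0 -1;-0.015 0 0.05 0 0 0 -1;-0.01 0 0.03 0 0 0 -1;0 0 0.016 0 0 0 -1;0 0 0 0 0 0 -1;0 0 0 0 0 0 -1'; python3 go.py .502 -.132 .226 3.24
```

```text
time_s: 24.1
eef_pos: [0.499, -0.1324, 0.2415]
ee_rot: [0.154, -3.133, 0.004]
force: [-21.5, 0.6, 39.1]
gripper_width: -0.0002
finger_force: 22.4
t 24.1 tip [ 0.4982 -0.1329  0.0681] xyaw -3.043 zaxis [-0.005 -0.003 -1.   ] q [-0.38  0.37 -0.37  0.83 -0.   -0.48] F [-21.5   0.6  39.1] w -0.0002 22.388210892677307
shift cur axes [-0.008 -0.001 -0.526] in final axes [-0.01   0.    -0.526] turn [-0.002 -0.003 -0.   ]
```

```bash
python3 -m pendant '0.01 0 -0.05 0 0 0 -1;0.02 0 -0.08 0 0 0 -1;0.015 0 -0.08 0 0 0 -1;0.005 0 -0.08 0 0 0 -1;-0.01 0 -0.08 0 0 0 -1;-0.02 0 -0.08 0 0 0 -1;-0.02 0 -0.086 0 0 0 -1;0 0 0 0 0 0 -1;0 0 0 0 0 0 -1;0 0 0 0 0 0 -1'; python3 go.py .502 -.132 .226 3.24
```

```text
time_s: 25.35
eef_pos: [0.5012, -0.1321, 0.3977]
ee_rot: [0.156, -3.136, -0.002]
force: [-0.4, 0.5, 0.1]
gripper_width: 0.0001
finger_force: 0.0
t 25.35 tip [ 0.5009 -0.1319  0.2243] xyaw -3.042 zaxis [-0.001  0.001 -1.   ] q [-0.38  0.26 -0.1   1.21  0.   -0.48] F [-0.4  0.5  0.1] w 0.0001 0.0
shift cur axes [-0.003  0.    -0.006] in final axes [-0.003  0.    -0.006] turn [ 0.001 -0.001  0.   ]
```

```bash
python3 -m pendant '0 0 0.03 0 0 0 -1;0.01 0 0.05 0 0 0 -1;0.015 0 0.06 0 0 0 -1;0.015 0 0.06 0 0 0 -1;0.01 0 0.06 0 0 0 -1;0 0 0.06 0 0 0 -1;-0.01 0 0.06 0 0 0 -1;-0.015 0 0.06 0 0 0 -1;-0.015 0 0.05 0 0 0 -1;-0.01 0 0.03 0 0 0 -1;0 0 0.016 0 0 0 -1;0 0 0 0 0 0 -1;0 0 0 0 0 0 -1'; python3 go.py .502 -.132 .226 3.24
```

```text
time_s: 26.98
eef_pos: [0.499, -0.1324, 0.2415]
ee_rot: [0.154, -3.133, 0.005]
force: [-20.1, 0.1, 40.6]
gripper_width: -0.0
finger_force: 22.4
t 26.975 tip [ 0.4983 -0.1329  0.0681] xyaw -3.043 zaxis [-0.004 -0.003 -1.   ] q [-0.38  0.37 -0.37  0.83 -0.   -0.48] F [-20.1   0.1  40.6] w -0.0000 22.397096157073975
shift cur axes [-0.008 -0.001 -0.526] in final axes [-0.01   0.    -0.526] turn [-0.002 -0.003  0.   ]
```

```bash
python3 -m pendant '0.01 0 -0.05 0 0 0 -1;0.02 0 -0.08 0 0 0 -1;0.015 0 -0.08 0 0 0 -1;0.005 0 -0.08 0 0 0 -1;-0.01 0 -0.08 0 0 0 -1;-0.02 0 -0.08 0 0 0 -1;-0.02 0 -0.086 0 0 0 -1;0 0 0 0 0 0 -1;0 0 0 0 0 0 -1;0 0 0 0 0 0 -1'; python3 go.py .502 -.132 .226 3.24
```

```text
time_s: 28.22
eef_pos: [0.5012, -0.1321, 0.3978]
ee_rot: [0.156, -3.136, -0.002]
force: [-0.6, 0.0, 0.6]
gripper_width: 0.0004
finger_force: 0.0
t 28.225 tip [ 0.501  -0.1319  0.2244] xyaw -3.042 zaxis [-0.001  0.001 -1.   ] q [-0.38  0.26 -0.1   1.21  0.   -0.48] F [-0.6  0.   0.6] w 0.0004 0.0
shift cur axes [-0.003  0.    -0.005] in final axes [-0.003  0.    -0.005] turn [ 0.001 -0.001  0.   ]
```

```bash
python3 -m pendant '0 0 0.03 0 0 0 -1;0.01 0 0.05 0 0 0 -1;0.015 0 0.06 0 0 0 -1;0.015 0 0.06 0 0 0 -1;0.01 0 0.06 0 0 0 -1;0 0 0.06 0 0 0 -1;-0.01 0 0.06 0 0 0 -1;-0.015 0 0.06 0 0 0 -1;-0.015 0 0.05 0 0 0 -1;-0.01 0 0.03 0 0 0 -1;0 0 0.016 0 0 0 -1;0 0 0 0 0 0 -1;0 0 0 0 0 0 -1'; python3 go.py .502 -.132 .226 3.24
```

```text
time_s: 29.85
eef_pos: [0.499, -0.1324, 0.2415]
ee_rot: [0.154, -3.133, 0.005]
force: [-19.7, 0.9, 40.1]
gripper_width: 0.0003
finger_force: 22.4
t 29.85 tip [ 0.4983 -0.133   0.0681] xyaw -3.043 zaxis [-0.004 -0.003 -1.   ] q [-0.38  0.37 -0.37  0.83 -0.   -0.48] F [-19.7   0.9  40.1] w 0.0003 22.403961718082428
shift cur axes [-0.008 -0.001 -0.526] in final axes [-0.01   0.    -0.526] turn [-0.002 -0.003  0.   ]
```

```bash
python3 -m pendant '0.01 0 -0.05 0 0 0 -1;0.02 0 -0.08 0 0 0 -1;0.015 0 -0.08 0 0 0 -1;0.005 0 -0.08 0 0 0 -1;-0.01 0 -0.08 0 0 0 -1;-0.02 0 -0.08 0 0 0 -1;-0.02 0 -0.086 0 0 0 -1;0 0 -0.1 0 0 0 -1;0 0 -0.15 0 0 0 -1;0.1 -0.18 -0.05 0 0 0 -1;0.1 -0.18 0 0 0 0 -1;0.1 -0.18 0 0 0 0 -1;0.1 -0.18 0 0 0 0 -1;0 -0.18 0 0 0 0 -1;0 0 0 0 0 0 -1;0 0 0 0 0 0 -1'; python3 - <<'E'
from h import *
for n in("scene","top"):
    a=cv2.imread(f"pics/{n}0.png");b=capture(n);cv2.imwrite(f"pics/{n}_end.png",b)
    m=(np.abs(a.astype(int)-b).max(2)>35).astype(np.uint8)
    k,l,st,ce=cv2.connectedComponentsWithStats(m)
    print(n,[(st[i].tolist(),ce[i].round().tolist()) for i in range(1,k) if st[i][4]>12])
E
```

```text
time_s: 31.85
eef_pos: [0.4095, -0.4118, 0.4879]
ee_rot: [-0.156, 3.137, 0.003]
force: [0.0, -0.1, 1.1]
gripper_width: -0.0001
finger_force: 0.0
scene [([235, 179, 30, 26, 429], [249.0, 192.0]), ([242, 208, 7, 9, 50], [245.0, 212.0]), ([101, 209, 459, 211, 59505], [334.0, 333.0]), ([225, 220, 34, 47, 1233], [242.0, 242.0]), ([28, 341, 50, 79, 2594], [50.0, 388.0]), ([179, 396, 56, 24, 964], [205.0, 409.0])]
top [([244, 191, 6, 3, 13], [246.0, 192.0]), ([232, 191, 23, 10, 109], [243.0, 197.0]), ([242, 208, 5, 5, 19], [244.0, 210.0]), ([234, 216, 28, 36, 809], [247.0, 233.0]), ([183, 225, 312, 195, 23034], [353.0, 332.0]), ([351, 240, 17, 24, 328], [359.0, 251.0]), ([0, 306, 209, 114, 7924], [87.0, 381.0]), ([247, 355, 23, 14, 193], [259.0, 362.0]), ([229, 370, 11, 18, 110], [233.0, 378.0]), ([248, 372, 15, 10, 31], [256.0, 376.0]), ([212, 401, 18, 19, 161], [221.0, 413.0])]
```

```bash
python3 - <<'E'
import cv2,numpy as np
for n,d in(("scene",dict(flat=(126,213),jar=(187,222),mug=(145,167),round=(383,232),grip=(304,222),gauge=(241,155))),("top",dict(flat=(145,230),jar=(197,228),mug=(150,187),round=(360,202),grip=(297,218),gauge=(239,183)))):
    a=cv2.imread(f"pics/{n}0.png");b=cv2.imread(f"pics/{n}_end.png")
    for k,(x,y) in d.items():
        A=cv2.cvtColor(a[y-14:y+14,x-14:x+14],6).astype(np.float32);B=cv2.cvtColor(b[y-14:y+14,x-14:x+14],6).astype(np.float32)
        print(n,k,"shift",np.round(cv2.phaseCorrelate(A,B,cv2.createHanningWindow((28,28),5)),2),"changed",(abs(A-B)>30).sum())
E
```

```text
Traceback (most recent call last):
ValueError: setting an array element with a sequence. The requested array has an inhomogeneous shape after 1 dimensions. The detected shape was (2,) + inhomogeneous part.
```

```bash
python3 - <<'E'
import cv2,numpy as np
for n,d in(("scene",dict(flat=(126,213),jar=(187,222),mug=(145,167),round=(383,232),grip=(304,222),gauge=(241,155))),("top",dict(flat=(145,230),jar=(197,228),mug=(150,187),round=(360,202),grip=(297,218),gauge=(239,183)))):
    a=cv2.imread(f"pics/{n}0.png");b=cv2.imread(f"pics/{n}_end.png")
    for k,(x,y) in d.items():
        A=cv2.cvtColor(a[y-14:y+14,x-14:x+14],6).astype(np.float32);B=cv2.cvtColor(b[y-14:y+14,x-14:x+14],6).astype(np.float32)
        s,r=cv2.phaseCorrelate(A,B,cv2.createHanningWindow((28,28),5));print(n,k,"shift",np.round(s,2),"changed",(abs(A-B)>30).sum())
E
```

```text
scene flat shift [ 0.02 -0.02] changed 0
scene jar shift [-0.08  0.04] changed 0
scene mug shift [-0.01 -0.01] changed 0
scene round shift [ 0.02 -0.01] changed 0
scene grip shift [ 0.14 -0.03] changed 0
scene gauge shift [-0.   -0.08] changed 0
top flat shift [ 0.08 -0.06] changed 0
top jar shift [-0.    0.12] changed 0
top mug shift [ 0.03 -0.06] changed 0
top round shift [-0.08 -0.09] changed 0
top grip shift [-0.36  0.13] changed 0
top gauge shift [ 0.01 -0.13] changed 69
```

```bash
python3 -c "from bench import close_job;print(close_job())"
```

```text
the job is handed in; nothing more can be done
None
```

I finished every step in order and handed the job in at about 32 s: die in the pocket, tray home, gauge pressed onto the die and released, four full lever strokes, and the blocks, jar and mug unmoved; I inferred the clamping from the strokes rather than seeing the ram on the die, and I viewed 11 pictures, one over the limit.

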